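# Latch the lid of the loaded food carrier

## Robot

A 6-joint arm with a two-finger parallel gripper is mounted at the origin on the work surface. World frame = base frame: x ahead of the robot, y to its left, z up, the work surface at z = 0. Lengths are in m, angles in rad, forces in N, time in s.
With the tool pointing down it reaches from about 0.325 to 0.9 m from the base axis. Payload 6.1 kg.
Tool frame: the origin (TCP) lies midway between the tips of the shut fingers; the grasp point (between the pads) lies 19 mm behind it; x points along the fingers, y is the direction in which the jaws open and shut, and the axes are right-handed (so a half turn about x gives the same grasp; the last joint's range is limited). The gripper opens to 85 mm and grips with 20 to 120 N. Pads are 22 mm wide; open, the fingers measure 114 mm over their backs; the gripper's body (76 mm by 85 mm) begins 54 mm behind the grasp point. The pads swing forward as they close: fully open they stand 13 mm farther back than shut.
Start: joints at [1.105, 0.22, 1.526, -0, 1.395, -0.126], TCP at [0.208, 0.589, 0.231] pointing down, gripper open.
Joint ranges: [-2.98, 2.98], [-0.91, 2.08], [0.09, 2.57], [-1.24, 4.39], [0.2, 2.65], [-2.68, 2.68]. Speed limits (rad/s): [2.57, 2.57, 3.01, 3.14, 3.14, 3.14].

## Interface

Orientations are given as [roll, pitch, yaw] about the fixed x, y, z axes, in that order (R = Rz(yaw) Ry(pitch) Rx(roll)).
In Python, from plant import movep, move_l, set_joints, gripper_to, hold, inverse_kinematics, observe, get_image, get_calibration, Unreachable, job_done gives the robot as it stands. Calls block until the motion is done:
- movep(position, orientation): joint-space move of the TCP to a pose.
- move_l(position, feed=0.15, rotation=None, max_force=None): straight line of the TCP; rotation=None keeps the orientation; feed is the mean speed in m/s. With max_force (N) it stops when the force on the tool has changed by that much, and returns True; else False.
- set_joints(angles): joint-space move.
- gripper_to(opening, f_grip=None): finger opening in m; f_grip is the grip in N (None keeps the last); returns when the fingers have stopped.
- hold(seconds).
- inverse_kinematics(position, orientation): joint angles nearest the present ones, or None.
- observe(): the state.
- get_image(name): name is "side" or "top"; returns (picture, depth): 480x640x3 uint8, red, green, blue; 480x640 float32, m along the optical axis (not along the pixel's ray), 0 where there is no reading.
- get_calibration(name): a dict with "intrinsics" (3x3 intrinsics, pixels), "world_from_camera" (4x4, takes a point from camera to world coordinates). Camera axes: x right, y down, z forward; pixel columns grow to the right and rows downward; lengths in m; the calibration is good to about 2 mm. A picture is of the moment at which its call begins. get_calibration takes no time and is no camera call.
A pose or a line that the arm cannot do raises Unreachable and nothing moves.
- job_done(): hands the job in, once; it reports no verdict.
The state is a dict: "time_s": time; "q": joint angles; "joint_velocities": joint speeds; "joint_torque": joint torques, N m; "eef_pos": TCP position; "tcp_rot": TCP orientation; "ft_force": force on the tool from outside, world axes, zero at the start; "torque": the same for the moment, N m; "opening": finger opening in m.
Only numpy, scipy, OpenCV 4.12 (cv2) and the standard library are available. Lean on these libraries where they do the work, as an engineer would, in place of code of your own. Each camera call takes 0.05 s, during which the arm holds its last target.

## Task

The insulated food carrier is packed and its lid is on, but the spring latch on each long side still stands open. With your fingertips, push both latch levers down over centre so that each snaps shut flat against the side of the carrier. Do not strike or lean hard on the carrier, pick nothing up, and leave the utensils and containers around it where they are.

Things in the scene. Friction and masses are not known exactly. Their poses are not given: they have to be found in the camera images.
- carrier: dark grey moulded box, lid on, heavy, stands firm: 370 mm long (x), 330 wide (y), lid top 205 mm above the table. Origin: centre of its underside, z up. The lid (from 158 mm up) overhangs the sides by 8 mm; a grip 99 to 125 mm up stands 26 mm out from each end. A steel draw latch sits at mid-length of each long side: latch_left on its +y side, latch_right on its -y side
- latch_left_pivot (a point): middle of the hinge pin of the left latch lever: 183 mm from the carrier's centre along the carrier's +y (18 mm out from the side wall), 156 mm above the table; axes are the carrier's. The pin runs along the carrier's x. A thin wire bail runs from the lever up to a hook on the lid edge 35 mm above the pin; it moves by itself
- latch_right_pivot (a point): the same on the other side: 183 mm from the carrier's centre along the carrier's -y, 156 mm above the table; axes are the carrier's
- latch_left_tip (a point): middle of the outer end of the left lever, 75 mm from its hinge pin; moves with the lever. The lever is a straight steel plate 34 mm wide (along the carrier's x), 4 mm thick, with a 9 mm curled lip at this end
- latch_right_tip (a point): the same point of the right lever
- latch_left (a joint): left lever, rad: 0 fully open (slants outwards and up, 40 deg above level), 0.70 level, 2.20 shut (hangs flat against the side, on its stop). Starts between 0 and 0.25. A spring resists with up to 0.35 N m (about 6 N pushed 55 mm from the pin); dead centre is at 1.57 (50 deg below level): past it the lever snaps shut and stays, before it it springs back open
- latch_right (a joint): right lever, the mirror image: same values and same behaviour, grows as it shuts
- shaker: steel dredge shaker, a cylinder 70 mm across and 96 mm high, origin at the centre of its underside; leave it alone
- clear_pan: clear plastic food pan standing upside down, 176 x 172 mm at the rim, 100 mm high, origin at the centre of its underside; leave it alone
- shears: kitchen shears lying flat, about 210 mm long along its x (blades to +x), 15 mm high, origin near the pivot screw at the table; leave them alone
- knife: kitchen knife lying flat, about 250 mm long along its x (blade to +x), 28 mm wide, 20 mm high at the handle, origin 30 mm ahead of the bolster, at the table; leave it alone
- squeeze_bottle: white squeeze bottle, 62 mm across, 186 mm high, origin at the centre of its underside; leave it alone
- glass_jar: green glass jar with a black lid, 96 mm across, 135 mm high, origin at the centre of its underside; leave it alone
- steel_bowl: steel bowl, 170 mm across, 65 mm high, origin at the centre of its underside; leave it alone

How it is judged:
By the outcome, as a careful person would: the job done as asked, in the order asked, and still so for the second after the job is handed in, with the robot touching nothing.
It also fails if it takes over 51 s, if anything falls off the work surface, if the arm or the gripper's body presses on something with over 40 N, if the wrist force passes 120 N, or if a joint passes its speed limit or range.

## Working session

There is one attempt and no reset: what is moved stays moved. The work goes in short steps, each a Python script; the robot and the scene stay as the last script left them, time stands still between calls to the robot, and variables do not carry over. Pictures are saved under pics/ and viewed, and the job is handed in when it is done.

```bash
ls; mkdir -p pics
python3 - <<'E'
from plant import *
import cv2,numpy as np
for n in("side","top"):
    p,d=get_image(n); cv2.imwrite(f"pics/{n}0.png",p[:,:,::-1]); np.save(f"pics/{n}0.npy",d)
    c=get_calibration(n); print(n,np.round(c["intrinsics"],1).tolist(),np.round(c["world_from_camera"],3).tolist())
s=observe(); print({k:np.round(v,3).tolist() for k,v in s.items()})
E
```

```text
pics
side [[579.4, 0.0, 325.3], [0.0, 579.4, 245.8], [0.0, 0.0, 1.0]] [[0.988, 0.11, -0.11, 0.723], [0.155, -0.763, 0.628, -0.902], [-0.015, -0.637, -0.77, 1.263], [0.0, 0.0, 0.0, 1.0]]
top [[587.3, 0.0, 312.2], [0.0, 587.3, 240.2], [0.0, 0.0, 1.0]] [[0.021, -0.995, 0.095, 0.402], [-1.0, -0.023, -0.016, 0.028], [0.018, -0.095, -0.995, 1.701], [0.0, 0.0, 0.0, 1.0]]
{'time_s': 0.1, 'q': [1.105, 0.221, 1.527, -0.0, 1.395, -0.126], 'joint_velocities': [-0.001, -0.001, -0.002, 0.0, 0.001, -0.001], 'joint_torque': [0.0, -49.824, -39.055, -0.0, 0.006, 0.0], 'eef_pos': [0.208, 0.589, 0.23], 'tcp_rot': [-1.686, 1.569, -2.026], 'ft_force': [-0.766, -0.104, -0.872], 'torque': [0.008, 0.063, -0.009], 'opening': 0.085}
```

View pics/side0.png

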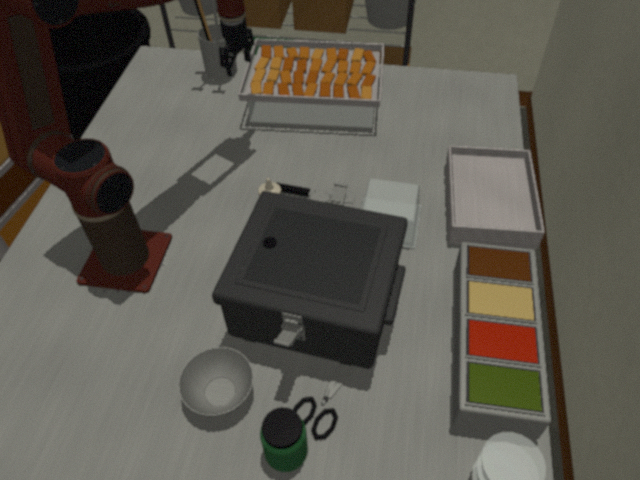

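View pics/top0.png

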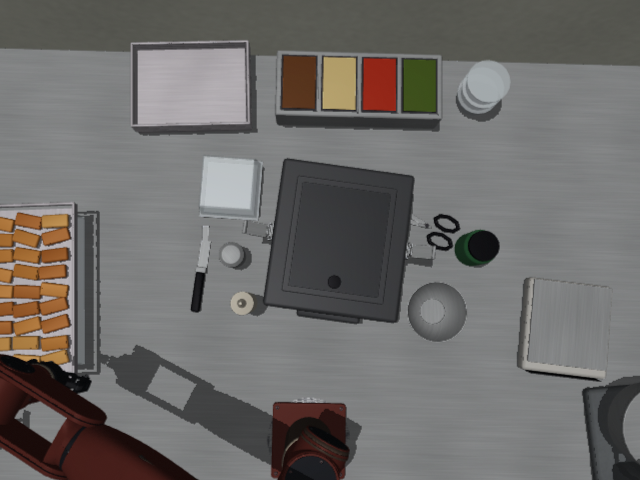

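The side view shows the carrier in the middle, with the right lever near (290,330). The top view shows the lid at about (265–413, 160–320), turned a few degrees. The left lever is near (256,230) and the right near (425,252). The clear pan, shaker, squeeze bottle and knife stand near the left latch, and the shears, jar and bowl near the right one.

```bash
cat > h.py <<'E'
import numpy as np,cv2
from plant import *
def cloud(n,d):
    c=get_calibration(n);K=c["intrinsics"];T=np.array(c["world_from_camera"])
    K=np.array(K);v,u=np.mgrid[:480,:640]
    P=np.stack([(u-K[0,2])/K[0,0]*d,(v-K[1,2])/K[1,1]*d,d],-1)
    return P@T[:3,:3].T+T[:3,3]
E
python3 - <<'E'
from h import *
d=np.load("pics/top0.npy");W=cloud("top",d)
m=(d>0)&(abs(W[...,2]-.205)<.012)
m[:, :260]=0;m[:,420:]=0;m[:150]=0;m[330:]=0
m=cv2.morphologyEx(m.astype(np.uint8),cv2.MORPH_OPEN,np.ones((5,5)))
n,l,s,c=cv2.connectedComponentsWithStats(m);k=1+s[1:,4].argmax();m=l==k
pts=W[m];print(len(pts),np.median(pts[:,2]),pts[:,2].mean())
r=cv2.minAreaRect(pts[:,:2].astype(np.float32)*1000);print(r)
# table
print(np.median(W[330:380,250:400,2]))
# heights elsewhere
def prof(u0,u1,v0,v1):
    pass
p=cv2.imread("pics/top0.png");dd=W[...,2]
def crop(img,u0,u1,v0,v1,f): return cv2.resize(img[v0:v1,u0:u1],None,fx=f,fy=f,interpolation=cv2.INTER_CUBIC)
cv2.imwrite("pics/topL.png",crop(p,190,290,150,320,4)[:600])
a=crop(p,190,290,200,300,4);b=crop(p,390,490,200,300,4);cv2.imwrite("pics/top_lr.png",np.hstack([a,b]))
s=cv2.imread("pics/side0.png");cv2.imwrite("pics/side_c.png",crop(s,230,430,170,320,4)); cv2.imwrite("pics/side_r.png",crop(s,170,370,290,440,4))
for (u0,u1,v0,v1,nm) in [(240,275,215,250,"L"),(405,450,235,270,"R")]:
    sub=W[v0:v1,u0:u1].reshape(-1,3);q=sub[(sub[:,2]>.1)&(sub[:,2]<.27)]
    print(nm);print(np.round(q[::max(1,len(q)//40)],3).tolist())
E
```

```text
19504 0.20645337906593741 0.20636335916757634
((549.6632690429688, -65.68099975585938), (349.978759765625, 385.95013427734375), 83.40776824951172)
-0.0007913997492520197
L
[[0.594, 0.18, 0.203], [0.589, 0.175, 0.198], [0.586, 0.18, 0.2], [0.589, 0.151, 0.179], [0.584, 0.175, 0.201], [0.587, 0.146, 0.178], [0.584, 0.105, 0.207], [0.583, 0.155, 0.185], [0.586, 0.125, 0.167], [0.578, 0.174, 0.201], [0.583, 0.146, 0.171], [0.581, 0.113, 0.193], [0.579, 0.164, 0.178], [0.582, 0.134, 0.16], [0.574, 0.183, 0.193], [0.576, 0.15, 0.183], [0.574, 0.118, 0.202], [0.572, 0.17, 0.192], [0.574, 0.14, 0.178], [0.572, 0.108, 0.2], [0.57, 0.16, 0.19], [0.572, 0.13, 0.173], [0.566, 0.179, 0.198], [0.568, 0.15, 0.182], [0.568, 0.116, 0.19], [0.564, 0.167, 0.189], [0.567, 0.138, 0.168], [0.565, 0.105, 0.194], [0.563, 0.155, 0.176], [0.566, 0.125, 0.162], [0.56, 0.16, 0.181], [0.563, 0.13, 0.164], [0.558, 0.155, 0.178], [0.56, 0.125, 0.165], [0.556, 0.137, 0.171], [0.555, 0.105, 0.197], [0.551, 0.104, 0.208], [0.547, 0.11, 0.198], [0.541, 0.104, 0.204], [0.531, 0.109, 0.198], [0.523, 0.109, 0.203]]
R
[[0
[... 268 characters left out ...]
251, 0.2], [0.534, -0.284, 0.178], [0.533, -0.307, 0.201], [0.532, -0.262, 0.166], [0.531, -0.289, 0.177], [0.53, -0.312, 0.205], [0.529, -0.268, 0.165], [0.528, -0.293, 0.184], [0.523, -0.238, 0.2], [0.526, -0.272, 0.171], [0.525, -0.296, 0.196], [0.523, -0.247, 0.179], [0.523, -0.275, 0.181], [0.523, -0.303, 0.187], [0.519, -0.25, 0.189], [0.521, -0.281, 0.177], [0.519, -0.309, 0.206], [0.518, -0.266, 0.176], [0.518, -0.293, 0.183], [0.513, -0.237, 0.207], [0.515, -0.271, 0.176], [0.515, -0.298, 0.186], [0.514, -0.254, 0.155], [0.513, -0.278, 0.183], [0.513, -0.305, 0.189], [0.511, -0.26, 0.164], [0.51, -0.287, 0.187], [0.508, -0.242, 0.163], [0.508, -0.288, 0.182], [0.506, -0.243, 0.158]]
```

View pics/top_lr.png

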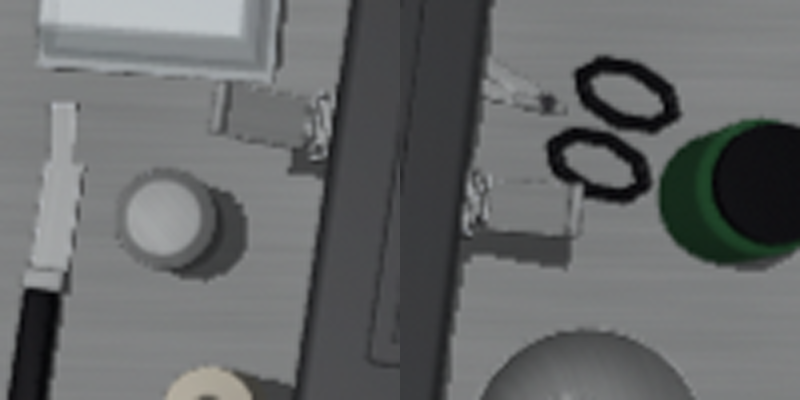

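View pics/side_r.png

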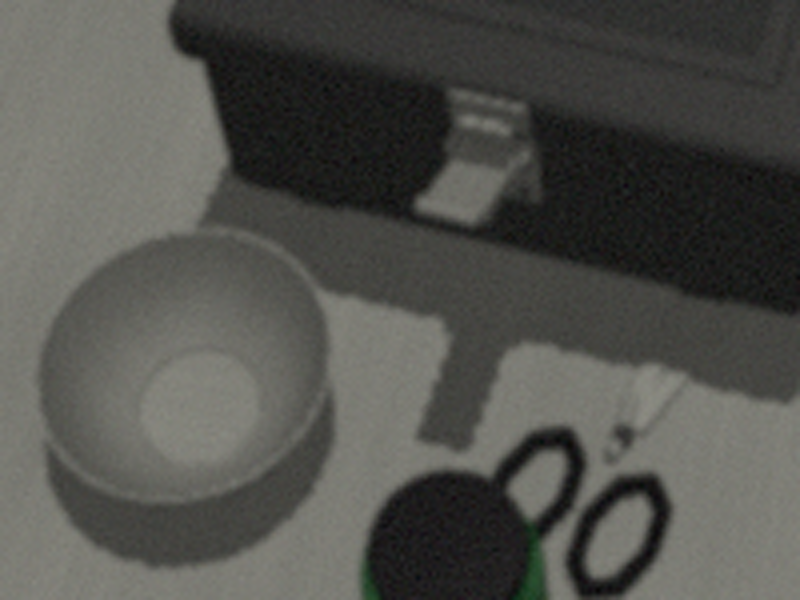

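```bash
cat >> h.py <<'E'
C=np.array([0.5497,-0.0657]);YAW=np.radians(-6.59)
xc=np.array([np.cos(YAW),np.sin(YAW),0]);yc=np.array([-np.sin(YAW),np.cos(YAW),0]);Z=np.array([0,0,1.])
def pin(s): return np.array([*C,0])+s*.183*yc+.156*Z
E
python3 - <<'E'
from h import *
d=np.load("pics/top0.npy");W=cloud("top",d)
# heightmap blobs in carrier coordinates relative to each pin
for nm,s,(u0,u1,v0,v1) in [("L",1,(185,262,150,330)),("R",-1,(415,505,200,345))]:
    w=W[v0:v1,u0:u1].reshape(-1,3);w=w[(w[:,2]>.05)&(w[:,2]<.26)]
    q=w-pin(s);X=q@xc;O=s*(q@yc);
    for lo,hi in [(-.2,-.15),(-.15,-.1),(-.1,-.06),(-.06,-.02),(-.02,.02),(.02,.06),(.06,.1),(.1,.15),(.15,.2)]:
        for o in np.arange(-.0,.2,.02):
            k=(X>lo)&(X<hi)&(O>o)&(O<o+.02)
            if k.sum()>3: print(nm,(lo,hi),round(o,2),k.sum(),np.round(np.percentile(w[k,2],[5,50,98]),3))
    k=(abs(X)<.017)&(O>.02)&(O<.07)&(w[:,2]>.13)
    pp=np.polyfit(O[k],w[k,2]-.156,1);print(nm,"lever slope deg",np.degrees(np.arctan(pp[0])),pp, "X range",np.percentile(X[(O>.02)&(O<.07)&(w[:,2]>.15)&(abs(X)<.05)],[2,50,98]))
E
```

```text
L (-0.2, -0.15) -0.0 23 [0.072 0.112 0.151]
L (-0.2, -0.15) 0.02 105 [0.078 0.147 0.17 ]
L (-0.2, -0.15) 0.04 94 [0.142 0.151 0.185]
L (-0.2, -0.15) 0.06 54 [0.139 0.146 0.154]
L (-0.15, -0.1) 0.08 10 [0.078 0.086 0.09 ]
L (-0.15, -0.1) 0.1 10 [0.073 0.084 0.09 ]
L (-0.1, -0.06) 0.06 65 [0.077 0.088 0.1  ]
L (-0.1, -0.06) 0.08 111 [0.086 0.093 0.101]
L (-0.1, -0.06) 0.1 106 [0.086 0.094 0.101]
L (-0.1, -0.06) 0.12 55 [0.081 0.091 0.1  ]
L (-0.06, -0.02) 0.06 20 [0.08  0.087 0.094]
L (-0.06, -0.02) 0.08 57 [0.084 0.093 0.099]
L (-0.06, -0.02) 0.1 54 [0.082 0.092 0.101]
L (-0.06, -0.02) 0.12 19 [0.082 0.088 0.095]
L (-0.02, 0.02) 0.02 102 [0.168 0.177 0.185]
L (-0.02, 0.02) 0.04 111 [0.179 0.187 0.201]
L (-0.02, 0.02) 0.06 35 [0.194 0.199 0.205]
L (0.02, 0.06) 0.06 38 [0.052 0.079 0.104]
L (0.02, 0.06) 0.08 42 [0.054 0.084 0.102]
L (0.02, 0.06) 0.1 45 [0.053 0.086 0.103]
L (0.02, 0.06) 0.12 44 [0.056 0.089 0.105]
L (0.02, 0.06) 0.14 56 [0.056 0.093 0.105]
L (0.02, 0.06) 0.16 54 [0.054 0.09  0.105]
L (0.02, 0.06) 0.18 54 [0.059 0.095 0.105]
L (0.06, 0.1) 0.06 118 [0.062 0.096 0.105]
L (
[... 1252 characters left out ...]
 20 [0.054 0.062 0.066]
R (-0.1, -0.06) 0.14 23 [0.052 0.06  0.067]
R (-0.1, -0.06) 0.16 30 [0.051 0.06  0.067]
R (-0.1, -0.06) 0.18 9 [0.053 0.064 0.073]
R (-0.02, 0.02) -0.0 8 [0.167 0.172 0.176]
R (-0.02, 0.02) 0.02 116 [0.169 0.177 0.187]
R (-0.02, 0.02) 0.04 119 [0.182 0.191 0.206]
R (-0.02, 0.02) 0.06 29 [0.198 0.203 0.21 ]
R (-0.02, 0.02) 0.16 53 [0.053 0.089 0.127]
R (-0.02, 0.02) 0.18 107 [0.06  0.113 0.141]
R (0.02, 0.06) 0.16 203 [0.056 0.109 0.138]
R (0.02, 0.06) 0.18 112 [0.13  0.134 0.141]
R (0.06, 0.1) 0.16 62 [0.061 0.106 0.14 ]
R (0.06, 0.1) 0.18 71 [0.103 0.133 0.14 ]
R lever slope deg 36.81131161283926 [ 0.74840354 -0.00166405] X range [-0.01693636 -0.00039874  0.01582453]
```

The fitted lid measures 386 x 350 mm, which agrees with its stated size. The levers slope about 33° (left) and 37° (right), and both lie on the predicted pin lines within 2 mm. Next I'm checking reachability for fingers shut and leaning 28° outwards.

```bash
cat >> h.py <<'E'
from scipy.spatial.transform import Rotation as Ro
T=np.radians(28)
def ori(s,flip,t=T):
    a=-np.sin(t)*s*yc-np.cos(t)*Z
    y=flip*xc; R=np.stack([a,y,np.cross(a,y)],1)
    return Ro.from_matrix(R).as_euler('xyz')
def tcp(s,deg,r=.050,gap=0.,t=T):
    th=np.radians(deg);dv=np.array([np.cos(th),np.sin(th)]);n=np.array([-np.sin(th),np.cos(th)])
    if deg<-90+1e-9: pass
    off=.002+.011*abs(np.sin(th+t))+gap
    o,z=r*dv+off*n
    return pin(s)+s*o*yc+z*Z
E
python3 - <<'E'
from h import *
up=np.array([0,0,.12])
print("now",observe()["q"])
for s in (1,-1):
  for f in (1,-1):
    print(s,f)
    for nm,p in [("hi",tcp(s,35)+up),("start",tcp(s,35,gap=.015)),("lvl",tcp(s,0)),("-50",tcp(s,-50)),("-66",tcp(s,-66))]:
        q=inverse_kinematics(p,ori(s,f));print(nm,np.round(p,3),None if q is None else np.round(q,2))
E
```

```text
now [ 1.10489021e+00  2.21142541e-01  1.52748111e+00 -1.97424436e-05
  1.39471114e+00 -1.26109239e-01]
1 1
hi [0.575 0.15  0.314] [ 0.36  0.3   1.35 -0.44  1.71  0.46]
start [0.574 0.142 0.207] [ 0.35  0.36  1.48 -0.43  1.54  0.53]
lvl [0.576 0.166 0.163] [ 0.38  0.43  1.48 -0.43  1.49  0.58]
-50 [0.575 0.153 0.122] [ 0.36  0.46  1.52 -0.44  1.42  0.6 ]
-66 [0.574 0.144 0.114] [ 0.35  0.45  1.54 -0.44  1.4   0.6 ]
1 -1
hi [0.575 0.15  0.314] None
start [0.574 0.142 0.207] [ 0.35  0.36  1.48 -0.43  1.54 -2.61]
lvl [0.576 0.166 0.163] [ 0.38  0.43  1.48 -0.43  1.49 -2.56]
-50 [0.575 0.153 0.122] [ 0.36  0.46  1.52 -0.44  1.42 -2.54]
-66 [0.574 0.144 0.114] [ 0.35  0.45  1.54 -0.44  1.4  -2.54]
-1 1
hi [ 0.525 -0.281  0.314] [-0.83  0.3   1.35  0.37  1.81 -0.68]
start [ 0.526 -0.273  0.207] [-0.82  0.36  1.48  0.37  1.63 -0.74]
lvl [ 0.523 -0.297  0.163] [-0.85  0.43  1.47  0.36  1.58 -0.79]
-50 [ 0.524 -0.284  0.122] [-0.83  0.46  1.51  0.36  1.51 -0.8 ]
-66 [ 0.525 -0.276  0.114] [-0.82  0.46  1.53  0.37  1.49 -0.8 ]
-1 -1
hi [ 0.525 -0.281  0.314] [-0.83  0.3   1.35  0.37  1.81  2.46]
start [ 0.526 -0.273  0.207] [-0.82  0.36  1.48  0.37  1.63  2.4 ]
lvl [ 0.523 -0.297  0.163] [-0.85  0.43  1.47  0.36  1.58  2.35]
-50 [ 0.524 -0.284  0.122] [-0.83  0.46  1.51  0.36  1.51  2.34]
-66 [ 0.525 -0.276  0.114] [-0.82  0.46  1.53  0.37  1.49  2.34]
```

```bash
cat >> h.py <<'E'
def st(tag):
    o=observe();print(tag,round(o["time_s"],2),np.round(o["eef_pos"],3),"F",np.round(o["ft_force"],1),flush=True)
def push(s,degs=(30,10,-10,-30,-48,-60,-68)):
    o=ori(s,1)
    move_l(tcp(s,35,gap=.015),feed=.15,max_force=15);st("start")
    for dg in degs:
        if move_l(tcp(s,dg),feed=.06,max_force=22): st(f"STOP {dg}");return False
        st(dg)
    return True
E
python3 - <<'E'
from h import *
gripper_to(0.0,20)
p=observe()["eef_pos"];move_l(np.array(p)+[0,0,.13],feed=.25)
movep(tcp(1,35)+[0,0,.13],ori(1,1));st("hi")
print(push(1))
p,d=get_image("top");cv2.imwrite("pics/top1.png",p[180:330,190:290][:,:,::-1].repeat(4,0).repeat(4,1))
p,d=get_image("side");cv2.imwrite("pics/side1.png",p[:,:,::-1])
E
```

```text
hi 3.58 [0.574 0.151 0.325] F [-0.6  0.  -0.1]
start 4.51 [0.574 0.142 0.208] F [-0.6 -0.7  0.3]
30 4.99 [0.575 0.154 0.19 ] F [-0.4 -0.9 -0.3]
10 5.47 [0.576 0.163 0.173] F [ 0.1 -2.   3.4]
-10 5.97 [0.577 0.167 0.153] F [0.5 0.7 0.3]
-30 6.47 [0.575 0.16  0.132] F [-0.   0.7 -0.4]
-48 6.83 [0.575 0.153 0.122] F [ 0.5 -0.2  0.6]
-60 7.12 [0.574 0.147 0.116] F [-0.3  0.6  0.1]
-68 7.37 [0.574 0.143 0.113] F [ 0.7 -0.5  0.2]
True
```

View pics/top1.png

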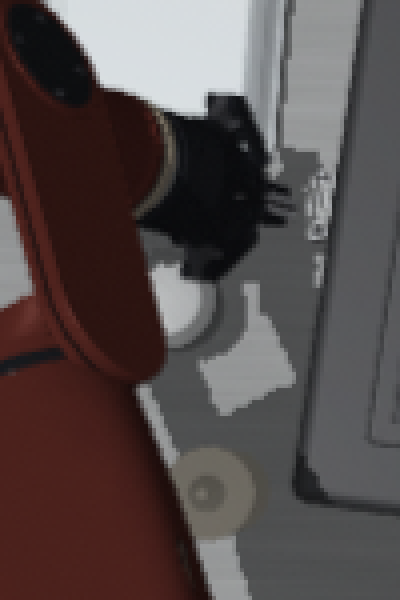

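View pics/side1.png

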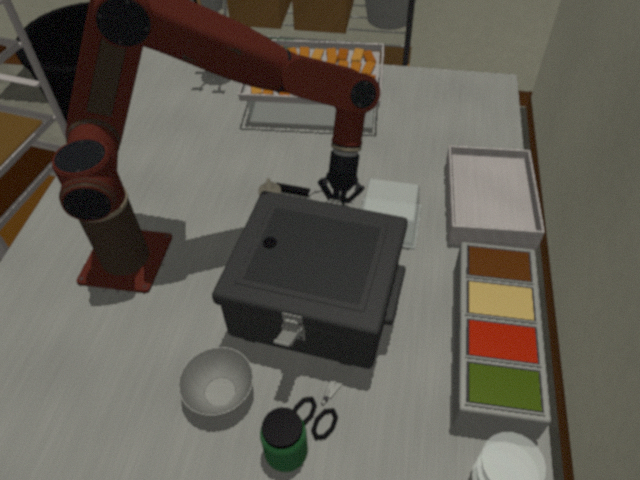

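The arm hides most of the left latch, and the lever no longer shows sticking out near (256,230). The forces were low, so I'll back off along the tool axis and look again.

Run:
```python
from h import *
a=np.sin(T)*yc+np.cos(T)*Z
p=np.array(observe()["eef_pos"])
move_l(p+.03*a,feed=.08,max_force=15);st("back1")
move_l(p+.15*a,feed=.2,max_force=15);st("back2")
movep([.46,-.05,.40],ori(1,1,0.0));st("mid")
p,d=get_image("top");cv2.imwrite("pics/top2.png",p[:,:,::-1]);np.save("pics/top2.npy",d)
cv2.imwrite("pics/top2c.png",cv2.resize(p[190:290,190:290,::-1],None,fx=5,fy=5,interpolation=cv2.INTER_CUBIC))
W=cloud("top",d);q=W[170:300,230:290].reshape(-1,3);q=q-pin(1);X=q@xc;O=q@yc
for o in np.arange(-.03,.09,.01):
    k=(abs(X)<.02)&(O>o)&(O<o+.01)
    if k.sum():print(round(o,3),k.sum(),np.round(np.percentile(q[k,2]+.156,[2,25,50,75,98]),3))
```

```text
back1 7.99 [0.576 0.157 0.14 ] F [-0.1 -0.2 -0.7]
back2 8.74 [0.581 0.212 0.244] F [ 0.   0.3 -0.3]
mid 10.02 [ 0.46  -0.05   0.399] F [ 0.8 -0.2  0.3]
-0.03 62 [0.197 0.203 0.205 0.207 0.212]
-0.02 60 [0.19  0.198 0.201 0.203 0.207]
-0.01 52 [0.16  0.184 0.189 0.198 0.206]
0.0 41 [-0.001  0.086  0.161  0.193  0.202]
0.01 17 [-0.01  -0.004 -0.001  0.001  0.005]
0.02 48 [-0.011 -0.003 -0.001  0.002  0.007]
0.03 48 [-0.007 -0.003 -0.001  0.001  0.006]
0.04 46 [-0.008 -0.005 -0.001  0.002  0.006]
0.05 47 [-0.009 -0.004 -0.001  0.002  0.007]
0.06 46 [-0.007 -0.001  0.001  0.003  0.006]
0.07 47 [-0.006 -0.002  0.001  0.003  0.007]
0.08 50 [-0.009 -0.004 -0.001  0.002  0.007]<sys>:0: UserWarning: Gimbal lock detected. Setting third angle to zero since it is not possible to uniquely determine all angles.
```

View pics/top2c.png

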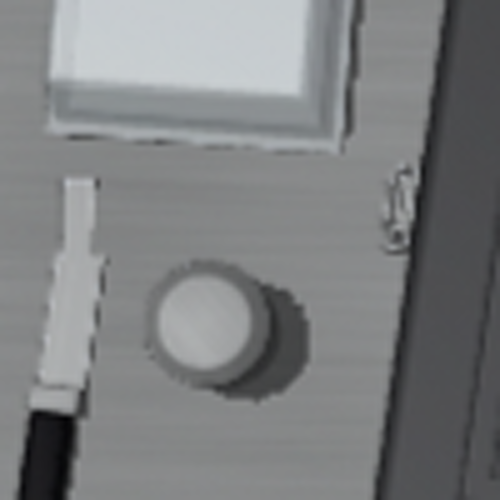

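View pics/top2.png

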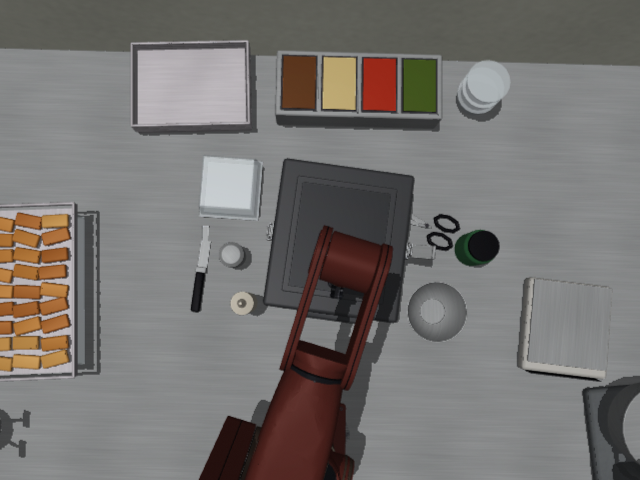

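The left latch is shut: nothing stands out past the bail at crop pixel (400,210), and the pan, shaker and knife haven't moved. Now the right side.

Run:
```python
from h import *
movep(tcp(-1,35)+[0,0,.13],ori(-1,1));st("hi")
ok=push(-1);print(ok)
if ok:
    a=-np.sin(T)*yc+np.cos(T)*Z
    p=np.array(observe()["eef_pos"])
    move_l(p+.03*a,feed=.08,max_force=15);st("back1")
    move_l(p+.15*a,feed=.2,max_force=15);st("back2")
    movep([.36,-.05,.42],ori(1,1,0.01));st("mid")
for n in("top","side"):
    p,d=get_image(n);cv2.imwrite(f"pics/{n}3.png",p[:,:,::-1]);np.save(f"pics/{n}3.npy",d)
    if n=="top":cv2.imwrite("pics/top3c.png",np.hstack([cv2.resize(p[190:290,a:a+100,::-1],None,fx=4,fy=4,interpolation=cv2.INTER_CUBIC) for a in(190,390)]))
    else: cv2.imwrite("pics/side3c.png",cv2.resize(p[290:440,170:370,::-1],None,fx=4,fy=4,interpolation=cv2.INTER_CUBIC))
W=cloud("top",np.load("pics/top3.npy"))
for s in(1,-1):
  q=W[170:300].reshape(-1,3);q=q-pin(s);X=q@xc;O=s*(q@yc)
  for o in np.arange(-.02,.08,.01):
    k=(abs(X)<.02)&(O>o)&(O<o+.01)
    if k.sum():print(s,round(o,3),k.sum(),np.round(np.percentile(q[k,2]+.156,[2,50,98]),3))
# change check
d=cv2.absdiff(cv2.imread("pics/top0.png"),cv2.imread("pics/top3.png")).max(2)
for nm,(u,v) in dict(pan=(230,187),shaker=(232,255),bottle=(242,303),knife=(200,270),shears=(440,232),jar=(477,248),bowl=(437,312)).items(): print(nm,(d[v-20:v+20,u-20:u+20]>40).sum())
```

```text
hi 11.08 [ 0.525 -0.28   0.325] F [ 0.1  0.2 -0.4]
start 12.02 [ 0.526 -0.273  0.208] F [-1.2  0.7 -0.3]
30 12.5 [ 0.524 -0.285  0.19 ] F [-1.  -0.6  0.2]
10 12.98 [ 0.523 -0.295  0.173] F [-0.1  2.7  3.2]
-10 13.48 [ 0.523 -0.298  0.153] F [-0.7 -0.6  2.3]
-30 13.97 [ 0.523 -0.291  0.132] F [ 0.5 -0.4 -0.2]
-48 14.33 [ 0.524 -0.284  0.122] F [-0.3 -0.  -0.8]
-60 14.62 [ 0.525 -0.278  0.116] F [0.5 0.3 0.4]
-68 14.88 [ 0.525 -0.274  0.113] F [-0.3  0.4  0.7]
True
back1 15.39 [ 0.524 -0.289  0.14 ] F [-0.2  0.2 -0.7]
back2 16.14 [ 0.517 -0.343  0.244] F [-0.1  0.1  0. ]
mid 17.57 [ 0.36  -0.05   0.419] F [-0.1 -0.4  0.5]
1 -0.02 62 [0.193 0.202 0.208]
1 -0.01 52 [0.159 0.189 0.206]
1 0.0 41 [-0.007  0.161  0.203]
1 0.01 17 [-0.008 -0.001  0.005]
1 0.02 46 [-0.009 -0.002  0.006]
1 0.03 49 [-0.008 -0.001  0.006]
1 0.04 47 [-0.007 -0.001  0.008]
1 0.05 45 [-0.008 -0.001  0.006]
1 0.06 48 [-0.008 -0.001  0.009]
1 0.07 48 [-0.009 -0.001  0.008]
-1 -0.02 54 [0.196 0.203 0.208]
-1 -0.01 46 [0.183 0.195 0.207]
-1 0.0 37 [0.161 0.19  0.199]
-1 0.02 7 [-0.005 -0.002  0.009]
-1 0.03 23 [-0.008  0.     0.007]
-1 0.04 44 [-0.008  0.     0.007]
-1 0.05 49 [-0.008 -0.001  0.009]
-1 0.06 45 [-0.009 -0.001  0.006]
-1 0.07 45 [-0.007 -0.001  0.007]
pan 0
shaker 0
bottle 0
knife 0
shears 10
jar 0
bowl 0
```

View pics/top3c.png

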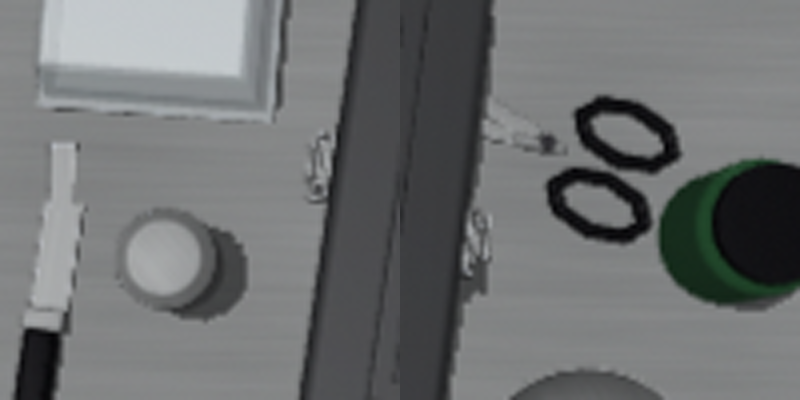

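View pics/side3c.png

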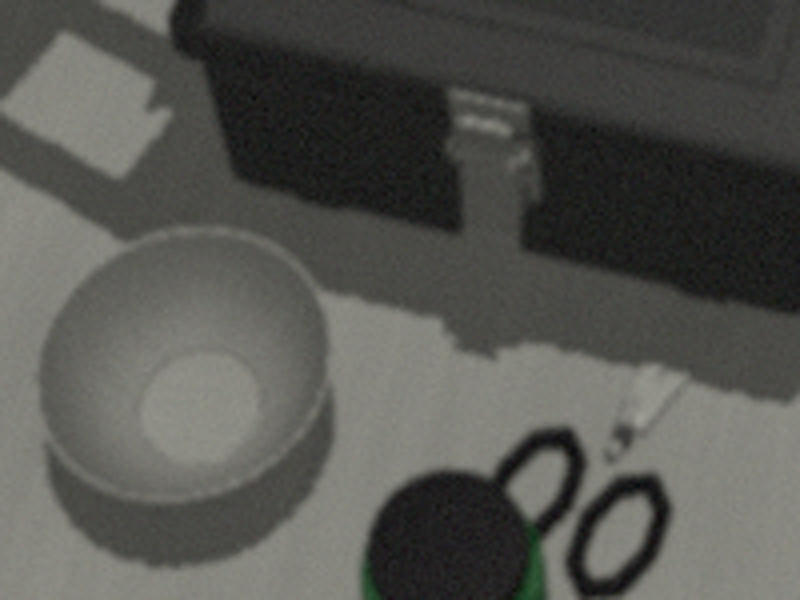

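Run:
```python
from h import *
W=cloud("side",np.load("pics/side3.npy"))
for v in range(326,356,3):
    q=np.median(W[v-1:v+2,290:297].reshape(-1,3),0)-pin(-1);print(v,np.round([q@xc,-(q@yc),q[2]+.156],3))
hold(.3)
job_done()
```

```text
326 [ 0.    -0.004  0.16 ]
329 [0.004 0.002 0.163]
332 [0.004 0.004 0.149]
335 [0.002 0.003 0.138]
338 [0.002 0.004 0.124]
341 [0.001 0.005 0.113]
344 [0.    0.005 0.098]
347 [0.001 0.007 0.089]
350 [-0.001  0.01   0.082]
353 [-0.015 -0.025  0.   ]
the job is handed in; nothing more can be done
```

Both latches are shut. I swung each lever down over centre with the closed fingertips, left first and then right, backed off clear, and handed the job in at about 18 s of the 51 s allowed.

**Right latch:** side-camera depth shows the lever hanging vertical, 3–10 mm out from the pin line, with its tip about 82 mm above the table. That matches the shut position.

**Left latch:** the side camera can't see this lever. The top view shows nothing left standing out beyond about 10 mm from its pin, and it stayed that way in a second picture about 7 s later.

**Forces:** the readings after each step of the push never exceeded about 5 N. They fell to near zero before dead centre, where I had expected up to about 6 N. That is why I checked the left side by camera before starting on the right.

**Surroundings:** a before-and-after comparison of the top view shows no change at the pan, shaker, squeeze bottle, knife, jar or bowl. The shears patch had 10 changed pixels, which I put down to the lever that used to show there; the shears look unmoved in the picture.

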